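# Return the sugar pot to the tea carousel and turn it to the front

### The job

First set the little lidded sugar pot upright in the empty ring of the tea carousel - place it, do not drop it - and let go of it. Then take hold of the carousel's crossbar handle and turn the carousel gently until the sugar pot stands right at the front, in line with the wooden tongue that sticks out from under the board, and finish there with the gripper still closed on the handle, holding the carousel still. Leave the other things on the table where they are.

Things in the scene. Friction and masses are not known exactly. Their poses are not given: they have to be found in the camera images.
- pot: the sugar pot: round, glazed, loose, 0.15 to 0.3 kg, 93 mm tall, belly 72 mm across (24 to 40 mm up), foot 52 mm across, lid (part of the pot) closing in at 54 to 62 mm up; on top an upright cylindrical knob 22 mm across, 65 to 93 mm up, to grip it by. Origin: centre of its underside, z up. It stands on the table left or right of the carousel.
- stand: the fixed foot of the carousel, bolted down: a 220 mm disc with a wooden tongue 34 mm wide and 14 mm thick that reaches out 180 mm from the centre, 40 mm past the edge of the turning board. Origin: centre of its underside on the table, on the turning axis (vertical); its -x axis points along the tongue, that is to the front.
- front (a point): the point 95 mm from the turning axis, straight above the tongue, at the height of the ring's floor (40 mm above the table): where the centre of the empty ring must come.
- ring (a point): centre of the floor of the empty ring on the turning board, 95 mm from the axis, 40 mm above the table; turns with the board. Ring 72 mm inside, 80 mm outside, 8 mm high: about 7 mm to spare round the pot's foot. The rings at 90, 180 and 270 degrees from it hold three fixed jars (round, square, shouldered), tops up to 78 mm above the board.
- mug: bystander: a glazed mug with a handle at its +y, 76 mm across, 88 mm tall, on the other side of the carousel from the pot. Origin: centre of its underside.
- bowl: bystander: an open bowl, 110 mm across, 45 mm tall. Origin: centre of its underside.
- candle: bystander: a candle in a brass holder, 70 mm across the foot, 109 mm tall. Origin: centre of its underside.
- remote: bystander: a black remote control lying on the table to the left, 48 by 150 by 18 mm (x, y, z). Origin: centre of its underside.
- handle (a point): crossbar handle over the middle of the carousel, on a 22 mm post: a wooden block 60 mm long (along the line through the empty ring and the axis), 16 mm thick and 36 mm high; turns with the board. The point: centre of the block, on the axis, 150 mm above the table (block from 132 to 168 mm). Gripped across its thickness from above, it can be twisted to turn the board.
- turntable: the turning board: a 280 mm wooden disc, top 40 mm above the table, with its rings, fixed jars and handle, on the stand's vertical axis. Origin: on the axis, under the board, 26 mm above the table; its -x axis points to the empty ring, which starts 1.0 rad or more from the front, either way. It turns any number of turns, with slight friction (0.06 N m), and stays where it is left.
There are look-alikes about, which are no part of the job. What is shaped like the pot but blue, green or purple is not meant.

How it is judged:
On the way:
1. the pot stands upright in the empty ring, let go, before the ring is brought to the front (horizontal distance between pot and ring below 0.011 m and z of pot in the frame of ring between -0.004 and 0.004 m and angle between pot's own z axis and vertical below 0.08 rad and contact force between the fingers and pot below 0.05 N and horizontal distance between ring and front above 0.04 m), for 0.2 s.
At the end, for the whole second after the job is handed in: The pot stands upright (within 0.08 rad) on the floor of its ring, untouched by the robot; the ring's centre is within 15 mm (9 degrees) of the point above the tongue; the board is still (under 0.05 rad/s) and the fingers hold the handle with more than 2 N (horizontal distance between ring and front below 0.015 m and horizontal distance between pot and ring below 0.011 m and z of pot in the frame of ring between -0.004 and 0.004 m and angle between pot's own z axis and vertical below 0.08 rad and contact force between each of the arm, the fingers and pot below 0.05 N and angular speed of turntable below 0.05 rad/s and contact force between the fingers and turntable above 2 N and distance between the grasp point and handle below 0.045 m); the arm keeps its last pose, push and grip.
It fails at once if the pot was dropped (in the air above the ring, out of the fingers) (height (world z) of pot above 0.06 m and contact force between the fingers and pot below 0.02 N).
It fails at once if the pot was tipped over (angle between pot's own z axis and vertical above 0.7 rad).
It fails at once if the carousel was spun hard (over 4 rad/s) (angular speed of turntable above 4 rad/s).
It fails at once if another thing on the table was moved by more than 30 mm (distance of any of mug, bowl, candle, remote from where it was at the start of the episode above 0.03 m).
It also fails if it takes over 72 s, if anything falls off the work surface, if the arm or the gripper's body presses on something with over 40 N, if the wrist force passes 120 N, or if a joint passes its speed limit or range.

### The arm

A 7-joint arm with a two-finger parallel gripper is mounted at the origin on the work surface. World frame = base frame: x ahead of the robot, y to its left, z up, the work surface at z = 0. Lengths are in m, angles in rad, forces in N, time in s.
With the tool pointing down it reaches from about 0.425 to 0.825 m from the base axis. Payload 3.6 kg.
Tool frame: the origin (TCP) lies where the fingers leave the gripper's body, on its centre line; the fingertips stand 73 mm ahead of it and the grasp point (between the pads) lies 54 mm ahead of it; x points along the fingers, y is the direction in which the jaws open and shut, and the axes are right-handed (so a half turn about x gives the same grasp; the last joint's range is limited). The gripper opens to 85 mm and grips with 20 to 120 N. Pads are 22 mm wide; open, the fingers measure 114 mm over their backs; the gripper's body (76 mm by 85 mm) begins 54 mm behind the grasp point. The pads swing forward as they close: fully open they stand 13 mm farther back than shut.
Start: joints at [-1.147, 0.615, -0.013, 1.423, 0.008, 1.103, -0.04], TCP at [0.283, 0.585, 0.304] pointing down, gripper open.
Joint ranges: [-3.12, 3.12], [-0.3, 2.06], [-1.34, 1.32], [0.26, 2.42], [-1.36, 4.5], [0.01, 1.98], [-2.84, 2.84]. Speed limits (rad/s): [2.79, 2.79, 3.14, 3.14, 3.14, 3.14, 3.14].

### API

Orientations are given as a unit quaternion [x, y, z, w].
In Python, from station import arm, snapshot, camera_info, ticket gives the robot as it stands. Calls block until the motion is done:
- arm.movep(position, orientation): joint-space move of the TCP to a pose.
- arm.line_to(position, velocity=0.15, ori=None): straight line of the TCP; ori=None keeps the orientation; velocity is the mean speed in m/s.
- arm.move_j(angles): joint-space move.
- arm.move_gripper(opening, effort=None): opening from 0.0 (shut) to 1.0 (fully open); effort is the grip in N (None keeps the last); returns when the fingers have stopped.
- arm.pause(seconds).
- arm.ik(position, orientation): joint angles nearest the present ones, or None.
- snapshot(name): name is "scene" or "side" or "wrist"; returns the picture (420x560x3 uint8, blue, green, red); there is no depth.
- camera_info(name): a dict with "fx", "fy", "cx", "cy" (pixels), "R" (3x3) and "t" (3): a world point X has camera coordinates R X + t; the wrist camera has in their place "T_tool_cam" (4x4, takes a point from camera to tool coordinates, whose origin is the TCP and whose axes are the tool frame's). Camera axes: x right, y down, z forward; pixel columns grow to the right and rows downward; lengths in m; the calibration is good to about 2 mm. A picture is of the moment at which its call begins: read the wrist's pose just before it. camera_info takes no time and is no camera call.
A pose or a line that the arm cannot do raises arm.MotionError and nothing moves.
- ticket.finish_job(): hands the job in, once; it reports no verdict.
Readings, each from a call of its own:
- arm.read_time(): time.
- arm.read_joint_positions(): joint angles.
- arm.read_dq(): joint speeds.
- arm.read_effort(): joint torques, N m.
- arm.read_tool_pos(): TCP position.
- arm.read_eef_rot(): TCP orientation.
- arm.read_ft_force(): force on the tool from outside, world axes, zero at the start.
- arm.read_wrist_torque(): the same for the moment, N m.
- arm.read_opening(): opening from 0.0 (shut) to 1.0 (fully open).
Only numpy, scipy, OpenCV 4.12 (cv2) and the standard library are available. Lean on these libraries where they do the work, as an engineer would, in place of code of your own. Each camera call takes 0.05 s, during which the arm holds its last target.

## Working session

There is one attempt and no reset: what is moved stays moved. The work goes in short steps, each a Python script; the robot and the scene stay as the last script left them, time stands still between calls to the robot, and variables do not carry over. Pictures are saved under pics/ and viewed, and the job is handed in when it is done.

```bash
mkdir -p pics; ls
python3 - <<'E'
from station import arm, snapshot, camera_info
import cv2
for n in ["scene","side","wrist"]:
    cv2.imwrite(f"pics/{n}0.png",snapshot(n)); print(n,camera_info(n))
print(arm.read_tool_pos(),arm.read_eef_rot(),arm.read_time())
E
```

```text
pics
scene {'fx': 419.3008570629378, 'fy': 419.3008570629378, 'cx': 279.75095242099604, 'cy': 209.47556012767745, 'R': array([[ 0.54641697,  0.83729313, -0.0192017 ],
       [ 0.43016273, -0.30024818, -0.85135836],
       [-0.71860179,  0.4569368 , -0.524233  ]]), 't': array([-0.29495201, -0.11054038,  1.44677527])}
side {'fx': 418.340852420008, 'fy': 418.340852420008, 'cx': 279.06249776925296, 'cy': 205.5791915668443, 'R': array([[ 0.90145904, -0.43246159, -0.01867023],
       [-0.23788009, -0.45889965, -0.8560515 ],
       [ 0.36164163,  0.77613664, -0.51655324]]), 't': array([-0.46626375,  0.23881037,  1.14397104])}
wrist {'fx': 310.2309641276562, 'fy': 310.2309641276562, 'cx': 275.7794127725768, 'cy': 209.67609671347, 'T_tool_cam': array([[ 2.03187744e-04, -3.21119390e-01,  9.47038698e-01,
        -6.96868872e-02],
       [ 9.99998477e-01,  1.70691178e-03,  3.64224859e-04,
        -5.60740793e-05],
       [-1.73347118e-03,  9.47037182e-01,  3.21119248e-01,
        -8.23922195e-02],
       [ 0.00000000e+00,  0.00000000e+00,  0.00000000e+00,
         1.00000000e+00]])}
[0.28299147 0.58466639 0.30300059] [ 0.15731386  0.68937198 -0.15871253  0.68907834] 0.15
```

View pics/scene0.png

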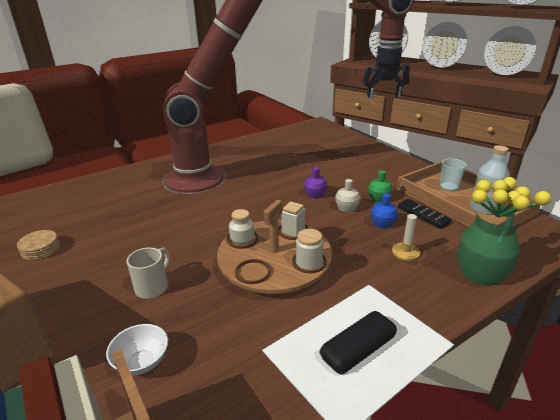

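View pics/side0.png

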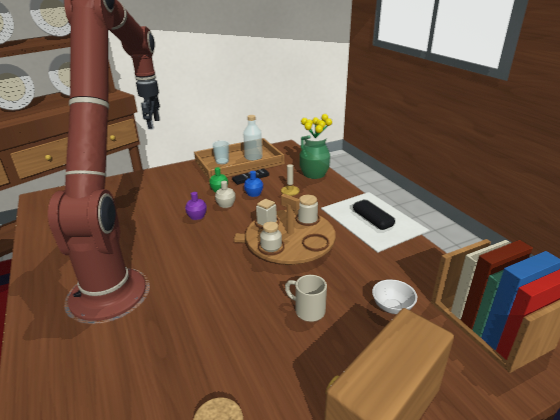

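View pics/wrist0.png

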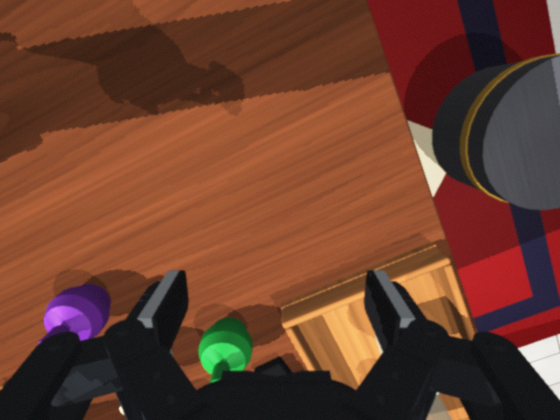

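Candidates for the pot in the scene view are cream (347,197), purple (316,184), green (380,187) and blue (384,212). The cream one is my choice, since the coloured ones are excluded. It shows in the side view at (226,196). The tongue shows in the side view at (240,238), and the empty ring is at scene (252,271) / side (316,242). Next I'll check it in a close crop.

Run:
```python
import cv2,numpy as np
a=cv2.imread("pics/scene0.png")[160:300,200:400]; b=cv2.imread("pics/side0.png")[165:275,170:350]
a=cv2.resize(a,None,fx=4,fy=4,interpolation=cv2.INTER_CUBIC);b=cv2.resize(b,None,fx=4,fy=4,interpolation=cv2.INTER_CUBIC)
cv2.imwrite("pics/cs.png",a);cv2.imwrite("pics/cb.png",b)
```

```text
(no output)
```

View pics/cs.png

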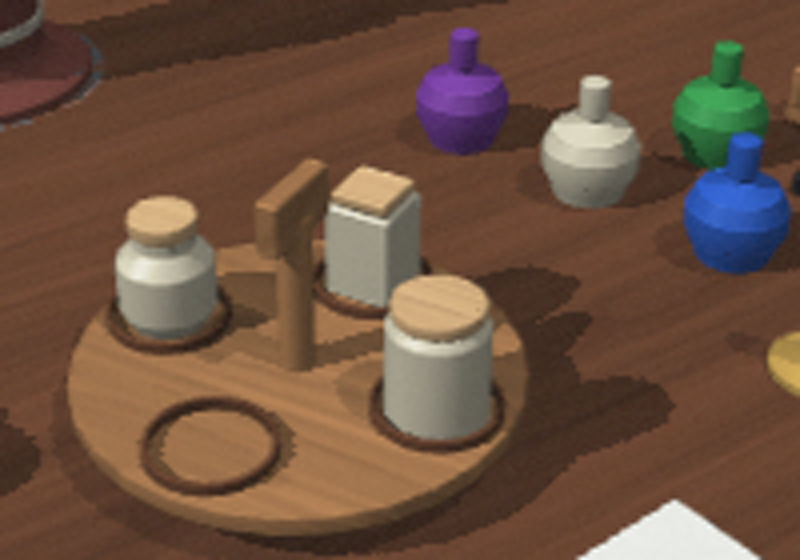

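View pics/cb.png

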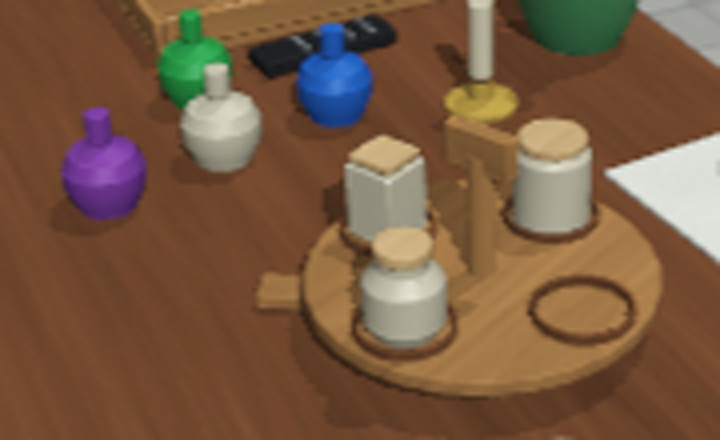

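```bash
cat > h.py <<'E'
import numpy as np, cv2
from station import arm, snapshot, camera_info, ticket
from scipy.spatial.transform import Rotation as Rn
def ray(n,uv,pose=None):
    c=camera_info(n); d=np.array([(uv[0]-c['cx'])/c['fx'],(uv[1]-c['cy'])/c['fy'],1.])
    if n!='wrist': return -c['R'].T@c['t'], c['R'].T@d
    p,q=pose; R=Rn.from_quat(q).as_matrix(); T=c['T_tool_cam']
    return p+R@T[:3,3], R@T[:3,:3]@d
def onz(n,uv,z,pose=None):
    o,d=ray(n,uv,pose); return o+d*(z-o[2])/d[2]
def tri(*rs):
    A=0;b=0
    for o,d in rs:
        d=d/np.linalg.norm(d);P=np.eye(3)-np.outer(d,d);A=A+P;b=b+P@o
    return np.linalg.solve(A,b)
def qdown(ang): # tool x down, tool y (jaw) horizontal at angle ang
    y=np.array([np.cos(ang),np.sin(ang),0]);x=np.array([0,0,-1.]);z=np.cross(x,y)
    return Rn.from_matrix(np.c_[x,y,z]).as_quat()
def pose(): return np.array(arm.read_tool_pos()),np.array(arm.read_eef_rot())
def wsnap(f):
    p=pose(); im=snapshot('wrist'); cv2.imwrite(f,im); return p,im
E
python3 - <<'E'
from h import *
S=lambda x,y:(200+x/4-.4,160+y/4-.4); B=lambda x,y:(170+x/4-.4,165+y/4-.4)
for nm,s,b,z in [("knobtop",S(595,83),B(217,71),.093),("ring",S(211,445),B(582,309),.048),("postbase",S(297,362),B(484,268),.04),("handletop",S(296,183),B(482,133),.168),("roundlid",S(440,305),B(553,139),.118)]:
    print(nm,tri(ray('scene',s),ray('side',b)).round(4),onz('scene',s,z).round(4),onz('side',b,z).round(4))
print(onz('side',B(258,290),.014))
R=Rn.from_quat(arm.read_eef_rot()).as_matrix();print(R.round(2))
E
```

```text
knobtop [0.4456 0.3018 0.0892] [0.4521 0.2954 0.093 ] [0.4438 0.2967 0.093 ]
ring [ 0.5889 -0.1045  0.0426] [ 0.5964 -0.1095  0.048 ] [ 0.5855 -0.1082  0.048 ]
postbase [ 0.549  -0.0212  0.0409] [ 0.55   -0.0229  0.04  ] [ 0.5501 -0.0168  0.04  ]
handletop [ 0.5479 -0.0185  0.164 ] [ 0.5528 -0.0213  0.168 ] [ 0.5446 -0.0256  0.168 ]
roundlid [0.6326 0.0227 0.1132] [0.6391 0.0173 0.118 ] [0.629  0.0172 0.118 ]
[0.39277647 0.07159    0.014     ]
[[-0.    0.44  0.9 ]
 [-0.    0.9  -0.44]
 [-1.   -0.    0.  ]]
```

The close crop confirms it: the cream pot is pot-shaped with a knob. The axis is near (0.549, -0.021), the ring lies at about -65°, and the tongue points at about 149°. I'll check these with the wrist camera.

Run:
```python
from h import *
S=lambda x,y:(200+x/4-.4,160+y/4-.4); B=lambda x,y:(170+x/4-.4,165+y/4-.4)
for nm,s,b in [("purple",S(464,37),B(97,115)),("green",S(728,50),B(190,17)),("blue",S(744,142),B(332,31)),("candle",(409,216),(290,166))]:
    print(nm,tri(ray('scene',s),ray('side',b)).round(4))
# look at pot: point tool
q0=arm.read_joint_positions()
for d in range(-180,180,30):
    a=np.radians(d); r=[]
    for p in [(.448,.297,.25),(.448,.297,.139),(.59,-.108,.18),(.549,-.021,.26)]:
        j=arm.ik(p,qdown(a)); r.append(None if j is None else np.round(j,2)[[0,6]])
    print(d,r)
p=(.448,.297,.27); 
arm.movep(p,qdown(np.arctan2(.297,.448)+np.pi/2))
P,im=wsnap("pics/w1.png"); print(P, np.round(arm.read_joint_positions(),2), arm.read_time())
```

```text
purple [0.3279 0.2727 0.0884]
green [0.4599 0.421  0.0875]
blue [0.5678 0.3287 0.0884]
candle [0.6967 0.2743 0.1084]
-180 [array([-0.28,  2.17]), array([-0.32,  2.02]), array([-0.44, -2.13]), array([-0.64, -2.37])]
-150 [array([-0.19,  2.6 ]), array([-0.24,  2.43]), array([-0.44, -1.61]), array([-0.64, -1.85])]
-120 [array([-1.27, -1.93]), array([-1.25, -1.68]), array([-0.44, -1.08]), array([-0.64, -1.33])]
-90 [array([-1.06, -1.73]), array([-0.97, -1.62]), array([-0.25, -0.87]), array([-0.45, -1.11])]
-60 [array([-0.98, -1.31]), array([-0.9, -1.2]), array([-0.18, -0.44]), array([-0.39, -0.66])]
-30 [array([-0.89, -0.88]), array([-0.82, -0.81]), array([-0.12, -0.02]), array([-0.32, -0.21])]
0 [array([-0.8 , -0.45]), array([-0.74, -0.42]), array([-0.05,  0.41]), array([-0.24,  0.24])]
30 [array([-0.72, -0.01]), array([-0.68, -0.01]), array([0.03, 0.83]), array([-0.17,  0.68])]
60 [array([-0.63,  0.43]), array([-0.62,  0.41]), array([0.11, 1.25]), array([-0.08,  1.12])]
90 [array([-0.55,  0.87]), array([-0.56,  0.83]), array([0.18, 1.67]), array([-0.  ,  1.57])]
120 [array([-0.46,  1.31]), array([-0.48,  1.23]), array([0.25, 2.1 ]), array([0.08, 2.01])]
150 [array([-0.37,  1.74]), array([-0.41,  1.63]), array([0.34, 2.5 ]), array([0.18, 2.44])]
(array([0.44769394, 0.29815568, 0.27021337]), array([-0.20393861,  0.67674161,  0.20475777,  0.67712931])) [-0.45  0.49 -0.27  1.79  0.16  0.88  1.37] 1.475
```

View pics/w1.png

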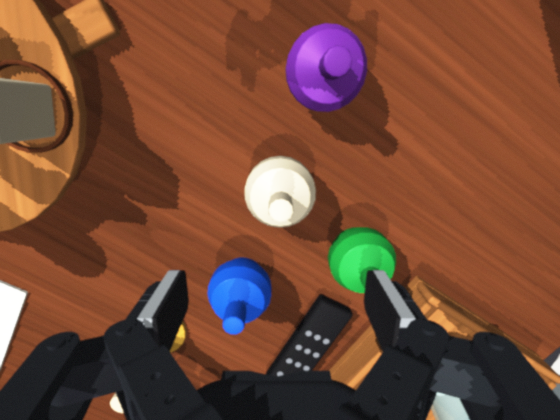

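The wrist view shows the cream pot with its knob top at (281,205). The purple (336,62), green (362,260) and blue (239,292) look-alikes surround it. The tongue is at the upper left (95,25).

Run:
```python
from h import *
P=(np.array([0.44769394, 0.29815568, 0.27021337]), np.array([-0.20393861,  0.67674161,  0.20475777,  0.67712931]))
im=cv2.imread("pics/w1.png");hsv=cv2.cvtColor(im,cv2.COLOR_BGR2HSV)
m=((hsv[...,1]<70)&(hsv[...,2]>90)).astype(np.uint8);m[:, :220]=0;m[:,340:]=0;m[:140]=0;m[240:]=0
c=max(cv2.findContours(m,0,1)[0],key=cv2.contourArea);print(cv2.fitEllipse(c))
print('knob',onz('wrist',(281,205),.093,P).round(4),'belly',onz('wrist',cv2.fitEllipse(c)[0],.035,P).round(4))
# overview of carousel
arm.movep((.50,.03,.36),qdown(np.radians(90)))
P,im=wsnap("pics/w2.png"); print(P, np.round(arm.read_joint_positions(),2), arm.read_time())
import pickle;pickle.dump(P,open("P2.pkl","wb"))
```

```text
((279.44873046875, 191.32321166992188), (69.3316879272461, 69.3829345703125), 175.93719482421875)
knob [0.4429 0.3002 0.093 ] belly [0.4466 0.302  0.035 ]
(array([0.49972482, 0.03219351, 0.35955535]), array([-0.00090739,  0.70745013,  0.00190065,  0.70676012])) [-0.03  0.33 -0.11  1.76  0.04  1.06  1.42] 2.6333
```

View pics/w2.png

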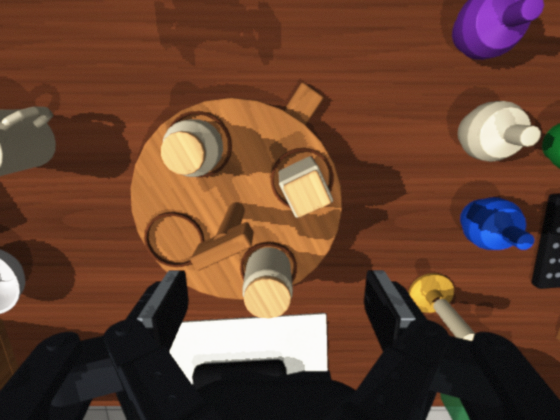

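Run:
```python
from h import *
import pickle
P=pickle.load(open("P2.pkl","rb")); im=cv2.imread("pics/w2.png");hsv=cv2.cvtColor(im,cv2.COLOR_BGR2HSV)
for uv in [(160,190),(100,260),(235,170),(140,160),(220,120)]: print(uv,hsv[uv[1],uv[0]])
v=cv2.resize(im[80:310,110:360],None,fx=3,fy=3,interpolation=cv2.INTER_CUBIC);cv2.imwrite("pics/w2c.png",v[:600])
```

```text
(160, 190) [ 14 166 194]
(100, 260) [  9 175 109]
(235, 170) [ 13 168  85]
(140, 160) [ 14 166 198]
(220, 120) [ 11 173  68]
```

View pics/w2c.png

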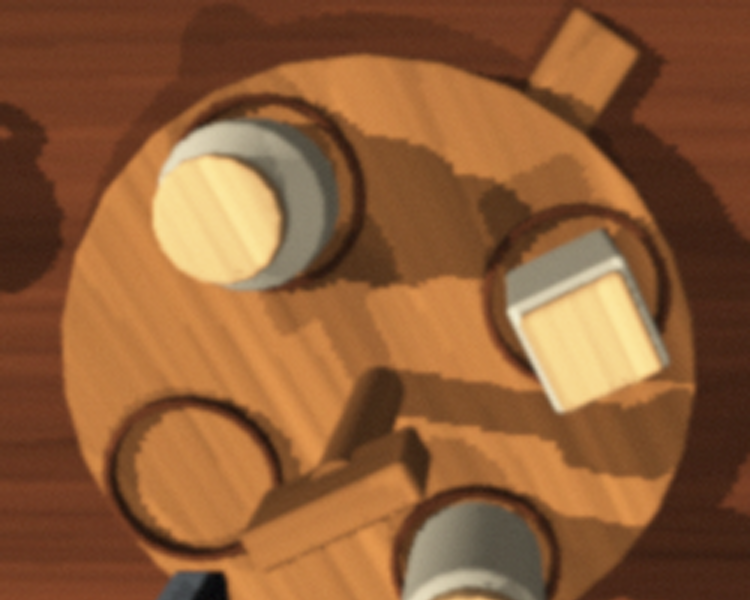

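Run:
```python
from h import *
import pickle
from scipy.optimize import least_squares
P=pickle.load(open("P2.pkl","rb"))
C=lambda x,y:(110+(x-1)/3,80+(y-1)/3)
W=lambda x,y,z:onz('wrist',C(x,y),z,P)
rim=np.array([W(x,y,.04) for x,y in [(63,340),(365,55),(692,360),(545,105),(660,230),(90,235),(250,85),(85,425),(672,480)]])
f=least_squares(lambda c:np.hypot(*(rim[:,:2]-c[:2]).T)-c[2],[.55,-.02,.14]);print('circle',f.x.round(4),f.fun.round(4))
ax=f.x[:2]
rc=np.array([W(x,y,.048) for x,y in [(108,470),(280,475),(195,393),(190,557),(130,420),(255,415)]])
g=least_squares(lambda c:np.hypot(*(rc[:,:2]-c[:2]).T)-c[2],[.59,-.1,.04]);print('ring',g.x.round(4),g.fun.round(4))
r=g.x[:2]-ax;print('r',np.hypot(*r),np.degrees(np.arctan2(r[1],r[0])))
h=[W(x,y,.168)[:2] for x,y in [(245,540),(265,570),(412,505),(428,485),(395,440),(395,430)]]
for a in h: print('h',a.round(4))
for z in(.014,.026):
  e=W(609,30,z)[:2];print('tongue',z,e.round(4),np.hypot(*(e-ax)),np.degrees(np.arctan2(*(e-ax)[::-1])))
  for a,b in[((580,8),(530,85)),((638,52),(590,130))]:
    d=W(*a,z)-W(*b,z);print(np.degrees(np.arctan2(d[1],d[0])))
```

```text
circle [ 0.5476 -0.0181  0.137 ] [ 0.0025  0.0007 -0.001   0.0007 -0.      0.0002 -0.0018 -0.0019  0.0007]
ring [ 0.5882 -0.1016  0.0394] [-0.0001 -0.0021  0.0007  0.001  -0.0013  0.0018]
r 0.0928783208962346 -64.08696950958354
h [ 0.5557 -0.0467]
h [ 0.5663 -0.0412]
h [0.5433 0.0059]
h [0.5365 0.011 ]
h [0.5217 0.0013]
h [0.5185 0.0014]
tongue 0.014 [0.3991 0.0781] 0.1769633121477495 147.08238687574124
146.40803665921695
149.08563560024692
tongue 0.026 [0.3996 0.0767] 0.17579282171246413 147.35634982360617
146.40803665921692
149.08563560024695
```

Run:
```python
from h import *
arm.move_gripper(0.6)
q=qdown(np.radians(35))
arm.movep((.446,.300,.26),q)
arm.line_to((.446,.300,.205),velocity=.15); arm.pause(.2)
P,im=wsnap("pics/w3.png"); print(P, np.round(arm.read_joint_positions(),2), arm.read_time())
for n in("scene","side"): cv2.imwrite(f"pics/{n}3.png",snapshot(n))
```

```text
(array([0.44667148, 0.30023868, 0.20619922]), array([ 0.32739723,  0.62673177, -0.32577759,  0.62760442])) [-0.64  0.56  0.02  1.87 -0.01  0.71 -0.01] 5.125
```

View pics/w3.png

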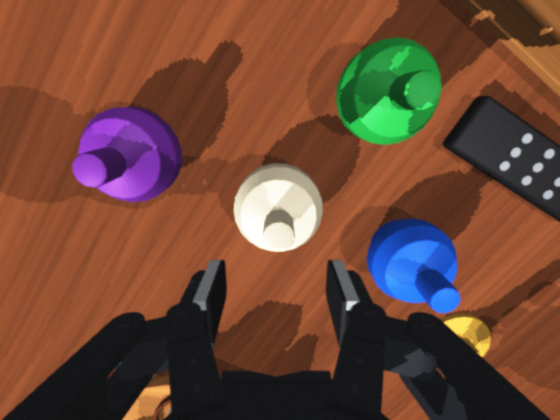

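The knob top is at (279,230), midway between the fingertips (222 and 335, midpoint ≈ 278). The belly outline is centred at (279,208).

Run:
```python
from h import *
P=(np.array([0.44667148, 0.30023868, 0.20619922]), np.array([ 0.32739723,  0.62673177, -0.32577759,  0.62760442]))
im=cv2.imread("pics/w3.png");hsv=cv2.cvtColor(im,cv2.COLOR_BGR2HSV)
m=((hsv[...,1]<70)&(hsv[...,2]>90)).astype(np.uint8);m[:, :228]=0;m[:,330:]=0;m[:150]=0;m[258:]=0
c=max(cv2.findContours(m,0,1)[0],key=cv2.contourArea);print(cv2.fitEllipse(c))
R=Rn.from_quat(P[1]).as_matrix()
for n,uv,z in [('knob',(279,230),.093),('belly',cv2.minEnclosingCircle(c)[0],.032)]:
    w=onz('wrist',uv,z,P);print(n,w.round(4),(R.T@(w-P[0])).round(4))
```

```text
((277.5907897949219, 207.42625427246094), (86.45561218261719, 86.98456573486328), 47.88508605957031)
knob [0.4449 0.3072 0.093 ] [ 0.1132  0.0022 -0.0067]
belly [0.4473 0.3028 0.032 ] [ 0.1742  0.0015 -0.0017]
```

Run:
```python
from h import *
x,y=.446,.3042
arm.line_to((x,y,.205),velocity=.1)
arm.line_to((x,y,.150),velocity=.1); arm.pause(.1); print(arm.read_ft_force())
arm.line_to((x,y,.141),velocity=.05); arm.pause(.1); print(arm.read_ft_force(),arm.read_tool_pos())
P,im=wsnap("pics/w4.png"); cv2.imwrite("pics/side4.png",cv2.resize(snapshot("side")[150:260,150:320],None,fx=4,fy=4))
```

```text
[ 0.5925252   0.48016177 -0.8788375 ]
[-0.56862911 -0.12744782  0.30309812] [0.44599061 0.30419859 0.1409861 ]
```

View pics/w4.png

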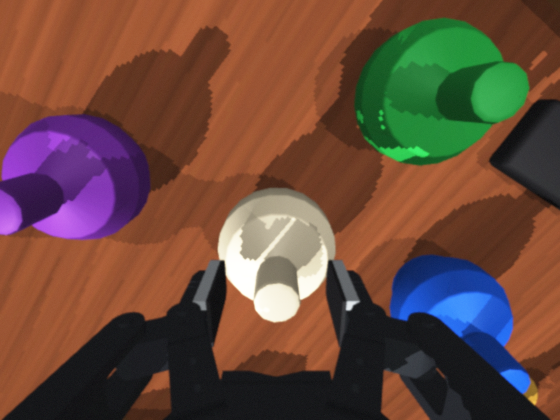

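View pics/side4.png

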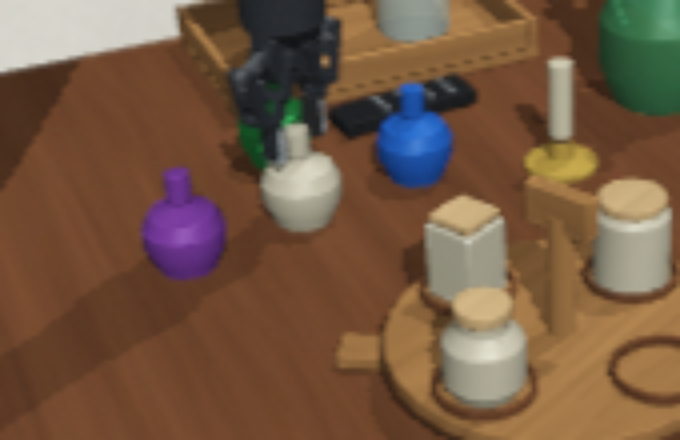

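The knob is at (277,302), laterally centred between the fingers. I'll check the offset across the pads, then close.

Run:
```python
from h import *
P=pose();R=Rn.from_quat(P[1]).as_matrix()
w=onz('wrist',(277,302),.093,P);d=R.T@(w-P[0]);print(d.round(4))
if abs(d[2])>.002 and abs(d[2])<.012:
    t=P[0]+R@np.array([0,0,d[2]]); t[2]=.141; arm.line_to(t,velocity=.05)
arm.move_gripper(0.0,effort=50); print(arm.read_opening(),arm.read_ft_force(),arm.read_tool_pos())
cv2.imwrite("pics/w5.png",snapshot("wrist"))
p=arm.read_tool_pos(); arm.line_to((p[0],p[1],.17),velocity=.06); arm.pause(.3); print(arm.read_opening(),arm.read_ft_force(),arm.read_time())
cv2.imwrite("pics/side5.png",cv2.resize(snapshot("side")[130:260,150:320],None,fx=4,fy=4))
```

```text
[0.0481 0.0008 0.001 ]
0.23604240861481632 [ 0.32130207 -0.75270419  1.52410116] [0.44626678 0.30439951 0.14125187]
0.24245330109018162 [ 0.80092408  0.45942896 -2.18740165] 8.1667
```

View pics/w5.png

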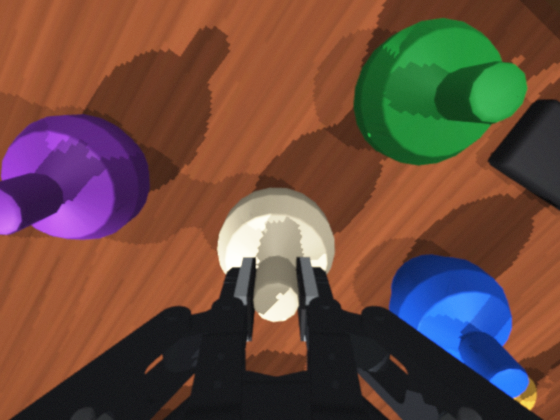

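View pics/side5.png

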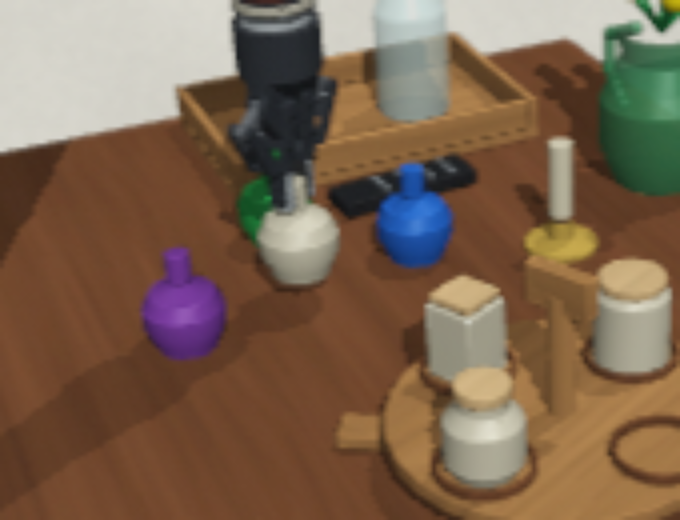

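Run:
```python
from h import *
p=arm.read_tool_pos()
arm.line_to((p[0],p[1],.35),velocity=.15); print(arm.read_opening())
arm.line_to((.589,-.1055,.35),velocity=.2); print(arm.read_opening(),arm.read_ft_force())
arm.line_to((.589,-.1055,.215),velocity=.1); arm.pause(.2); print(arm.read_opening(),arm.read_ft_force(),pose(),arm.read_time())
P,im=wsnap("pics/w6.png")
cv2.imwrite("pics/side6f.png",a:=snapshot("side"));cv2.imwrite("pics/scene6f.png",b:=snapshot("scene"))
cv2.imwrite("pics/c6.png",np.hstack([cv2.resize(a[150:290,230:350],None,fx=3.3,fy=3.3),cv2.resize(b[150:290,200:320],None,fx=3.3,fy=3.3)]))
```

```text
0.23868504826642584
0.23796656013144918 [ 0.00249534 -0.04878995 -2.21321369]
0.23718181572899602 [-0.31001143  0.45850961 -2.0232405 ] (array([ 0.58917667, -0.10552382,  0.21546573]), array([ 0.32661827,  0.62690493, -0.32639138,  0.62751843])) 13.5833
```

View pics/c6.png

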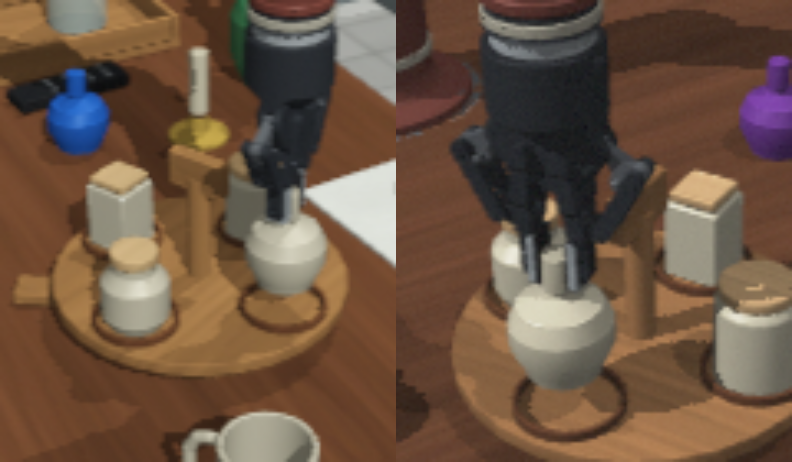

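View pics/w6.png

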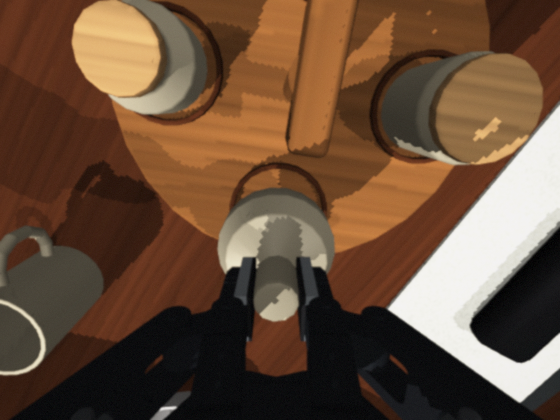

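Run:
```python
from h import *
def proj(n,X):
    c=camera_info(n);v=c['R']@X+c['t'];return np.array([c['fx']*v[0]/v[2]+c['cx'],c['fy']*v[1]/v[2]+c['cy']]),v[2]/c['fx']
b=np.array([.589,-.1055,.0])
for n,o,bel,ring in[("side",(230,150),286,283),("scene",(200,150),165,174)]:
    pb,s=proj(n,b+[0,0,.215-.141+.032]); pr,s2=proj(n,b+[0,0,.045])
    mb=o[0]+bel/3.3;mr=o[0]+ring/3.3
    # ring minus pot in camera-right direction
    print(n,pb,pr,mb,mr,'bias',mb-pb[0],'ring off mm',1000*s2*((mr-pr[0])-(mb-pb[0])),camera_info(n)['R'][0].round(2))
P=pose()
print(onz('wrist',(279.5,205),.048,P),onz('wrist',(276,280),.106,P))
im=cv2.imread("pics/w6.png");cv2.imwrite("pics/w6c.png",cv2.resize(im[140:320,190:370],None,fx=3.3,fy=3.3))
```

```text
side [316.20259745 224.90369351] [315.64835134 241.86776991] 316.6666666666667 315.75757575757575 bias 0.46406921250883215 ring off mm -1.0618439053370714 [ 0.9  -0.43 -0.02]
scene [250.81010436 247.88770322] [252.29857059 269.47715028] 250.0 252.72727272727272 bias -0.8101043604792153 ring off mm 2.8118205845687205 [ 0.55  0.84 -0.02]
[ 0.58826087 -0.09877192  0.048     ] [ 0.60505261 -0.12762461  0.106     ]
```

View pics/w6c.png

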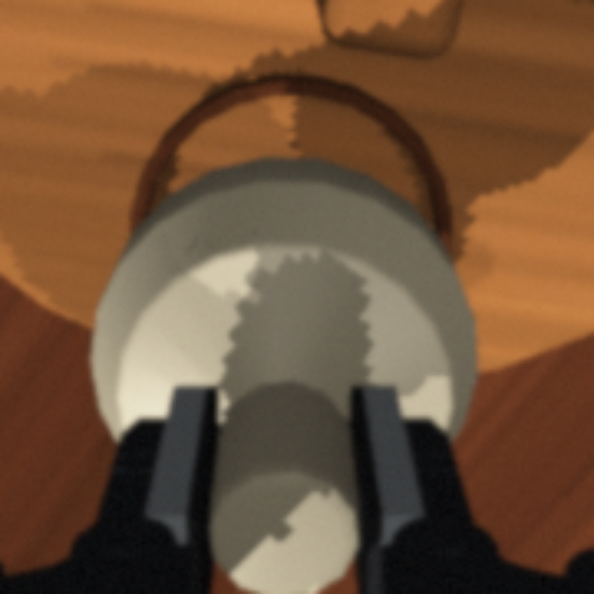

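Ring minus pot is about (+0.3, +3.1) mm from the two outside views, which agrees with the earlier wrist measure. I'll shift y by +2.7 mm and lower in steps, watching the force.

Run:
```python
from h import *
x,y=.589,-.1028
arm.line_to((x,y,.215),velocity=.05); arm.line_to((x,y,.192),velocity=.06); arm.pause(.15)
f0=np.array(arm.read_ft_force());print(f0)
z=.192
while z>.172:
    z-=.0015; arm.line_to((x,y,z),velocity=.03); arm.pause(.05)
    f=np.array(arm.read_ft_force());print(round(z,4),f.round(2))
    if f[2]-f0[2]>2.5: break
print(pose()[0],arm.read_opening(),arm.read_time())
P,im=wsnap("pics/w7.png")
a=snapshot("side");b=snapshot("scene")
cv2.imwrite("pics/c7.png",np.hstack([cv2.resize(a[150:290,230:350],None,fx=3.3,fy=3.3),cv2.resize(b[150:290,200:320],None,fx=3.3,fy=3.3)]))
```

```text
[-0.93346665 -0.50416294 -1.6187765 ]
0.1905 [-0.04 -0.42 -2.73]
0.189 [-0.12  0.33 -2.03]
0.1875 [-0.02  0.34 -2.63]
0.186 [-0.28  0.33 -1.5 ]
0.1845 [ 0.6  -0.12 -1.93]
0.183 [ 1.15 -0.83 -2.27]
0.1815 [ 0.29  0.83 -2.24]
0.18 [-0.91  1.56  4.61]
[ 0.58968    -0.10262099  0.18121965] 0.2346606312291987 17.0667
```

View pics/c7.png

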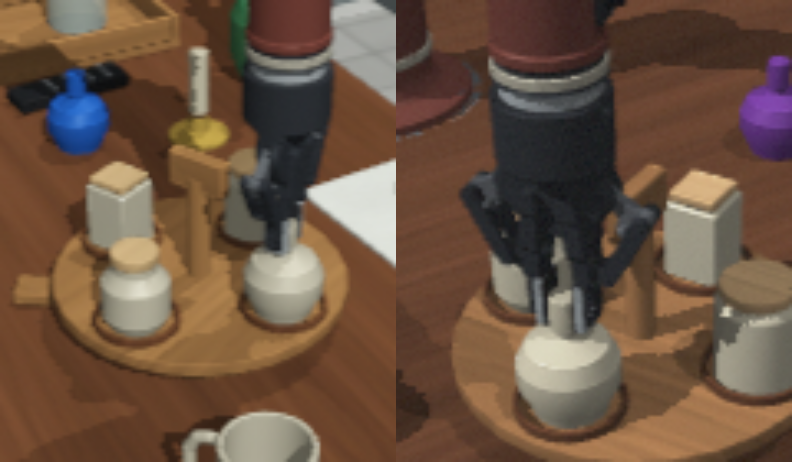

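Contact came at the expected height (TCP 0.181), and both views show the foot inside the ring. Releasing now.

Run:
```python
from h import *
arm.line_to((.589,-.1028,.181),velocity=.02)
arm.move_gripper(.5); arm.pause(.4); print(arm.read_opening(),arm.read_ft_force())
arm.line_to((.589,-.1028,.29),velocity=.12); arm.pause(.1)
print(arm.read_time()); P,im=wsnap("pics/w8.png"); print(P)
import pickle;pickle.dump(P,open("P8.pkl","wb"))
a=snapshot("side");b=snapshot("scene")
cv2.imwrite("pics/c8.png",np.hstack([cv2.resize(a[150:290,230:350],None,fx=3.3,fy=3.3),cv2.resize(b[150:290,200:320],None,fx=3.3,fy=3.3)]))
```

```text
0.49691055131781964 [ 0.34566352 -0.11162545  0.0220254 ]
19.3667
(array([ 0.58853163, -0.10270065,  0.28894049]), array([ 0.32624764,  0.62795696, -0.32676909,  0.62646188]))
```

View pics/c8.png

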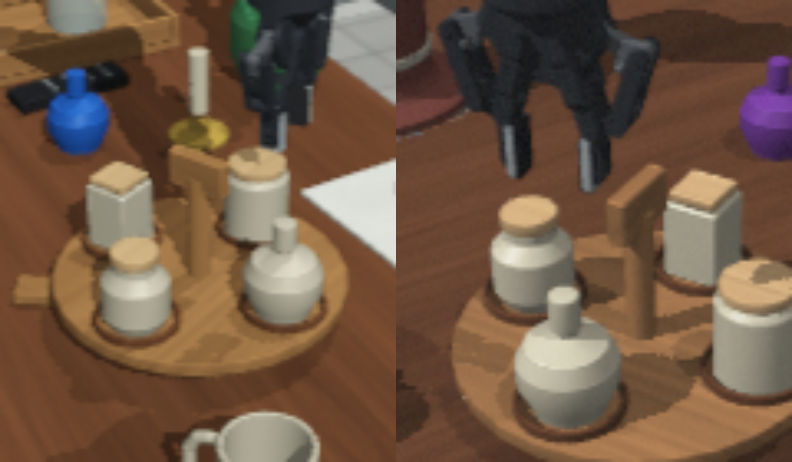

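View pics/w8.png

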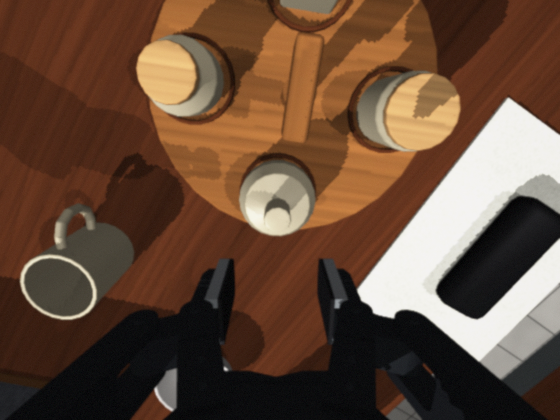

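The pot stands upright in the ring, let go. Next is the handle: I'll hover above it and measure.

Run:
```python
from h import *
arm.move_gripper(.6)
arm.movep((.548,-.019,.29),qdown(np.radians(26))); arm.pause(.15)
P,im=wsnap("pics/w9.png"); print(P,np.round(arm.read_joint_positions(),2),arm.read_time())
import pickle;pickle.dump(P,open("P9.pkl","wb"))
for d in (26,-20,-60,-90,-121): 
  j=arm.ik((.548,-.019,.212),qdown(np.radians(d)));print(d,None if j is None else np.round(j,2))
```

```text
(array([ 0.54847632, -0.02067329,  0.29018682]), array([ 0.37524545,  0.59869849, -0.37563643,  0.5997068 ])) [-0.11  0.47  0.16  1.74 -0.09  0.93  0.54] 20.425
26 [-0.1   0.57  0.14  1.83 -0.11  0.74  0.56]
-20 [-0.22  0.59  0.33  1.84 -0.26  0.76 -0.1 ]
-60 [-0.33  0.62  0.52  1.84 -0.41  0.79 -0.65]
-90 [-0.41  0.65  0.65  1.84 -0.52  0.83 -1.07]
-121 [-0.49  0.69  0.8   1.85 -0.64  0.88 -1.49]
```

View pics/w9.png

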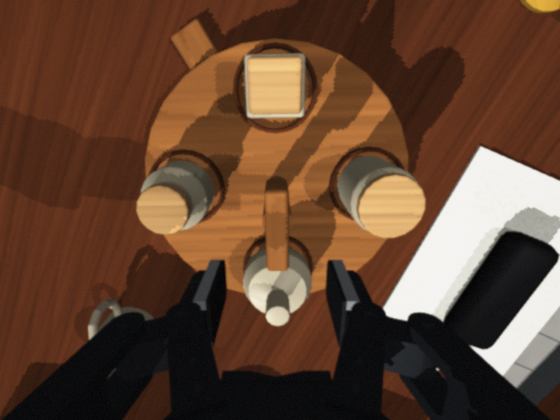

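Run:
```python
from h import *
import pickle
P=pickle.load(open("P9.pkl","rb"));R=Rn.from_quat(P[1]).as_matrix()
im=cv2.imread("pics/w9.png");cv2.imwrite("pics/w9c.png",np.hstack([cv2.resize(im[170:290,230:330],None,fx=4,fy=4),cv2.resize(im[0:120,150:250],None,fx=4,fy=4)]))
W=lambda uv,z:onz('wrist',uv,z,P)
w=W((277,230),.168);print(w,(R.T@(w-P[0])).round(4))
a=W((277,192),.168);b=W((278,270),.168);print(np.hypot(*(a-b)[:2]),np.degrees(np.arctan2(*(b-a)[[1,0]])))
rim=np.array([W(u,.04) for u in [(147,150),(275,39),(408,165),(190,70),(365,75),(400,120),(165,105)]])[:,:2]
from scipy.optimize import least_squares
f=least_squares(lambda c:np.hypot(*(rim-c[:2]).T)-c[2],[.55,-.02,.14]);print(f.x.round(4),f.fun.round(4))
```

```text
[ 0.54823148 -0.01765902  0.168     ] [ 0.1222  0.0011 -0.003 ]
0.056538664661451375 -63.25902326765586
[ 0.5497 -0.0193  0.1378] [ 0.0003  0.0004 -0.0001  0.0014 -0.0015  0.0011 -0.0016]
```

View pics/w9c.png

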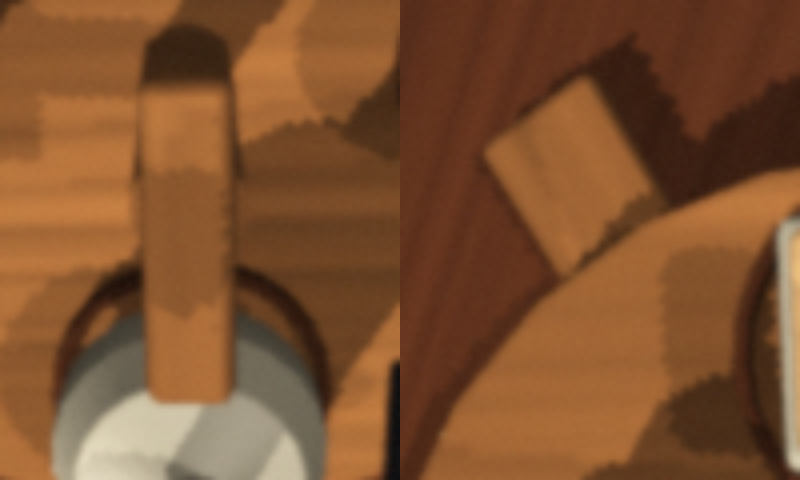

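Run:
```python
from h import *
import pickle
P=pickle.load(open("P9.pkl","rb"))
W=lambda uv,z:onz('wrist',uv,z,P)[:2]
C=lambda x,y:(150+x/4-.4,y/4-.4)
ax=np.array([.549,-.019])
for z in(.014,):
  A,B,a,b=[W(C(*u),z) for u in[(85,152),(185,75),(165,270),(265,200)]]
  m=(A+B)/2;print('width',np.hypot(*(A-B)),'r',np.hypot(*(m-ax)),np.degrees(np.arctan2(*(m-ax)[::-1])),[np.degrees(np.arctan2(*d[::-1])) for d in(A-a,B-b)], 'perp',np.degrees(np.arctan2(*(A-B)[::-1])))
x,y=.5485,-.0185
arm.line_to((x,y,.27),velocity=.1)
arm.line_to((x,y,.208),velocity=.08); arm.pause(.1); print(arm.read_ft_force())
arm.move_gripper(0.,effort=30); arm.pause(.2)
print(arm.read_opening(),arm.read_ft_force(),arm.read_wrist_torque(),pose(),arm.read_time())
cv2.imwrite("pics/w10.png",snapshot("wrist"))
```

```text
width 0.03098395815946575 r 0.1772947194215672 147.10901844619764 [np.float64(149.13960380350937), np.float64(148.98270403440947)] perp -121.55467691132918
[-0.23444671 -0.14338061 -1.67095531]
0.23470108991509825 [-2.0913093  -0.7557718   7.41223126] [-0.06938313  0.51842088 -0.00624781] (array([ 0.54834535, -0.01863996,  0.20846591]), array([ 0.37468328,  0.59968193, -0.37477898,  0.59961215])) 22.3833
```

View pics/w10.png

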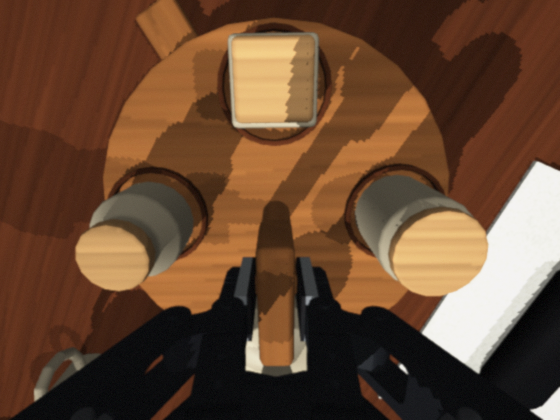

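Run:
```python
from h import *
arm.pause(.2);print(arm.read_opening(),arm.read_ft_force())
im=cv2.imread("pics/w10.png");cv2.imwrite("pics/w10c.png",cv2.resize(im[200:380,200:360],None,fx=3.3,fy=3.3))
b=snapshot("scene");a=snapshot("side")
cv2.imwrite("pics/c10.png",np.hstack([cv2.resize(a[130:250,240:340],None,fx=4,fy=4),cv2.resize(b[150:270,220:320],None,fx=4,fy=4)]))
```

```text
0.23884283704443496 [-2.69308029 -0.53262829  6.11936204]
```

View pics/w10c.png

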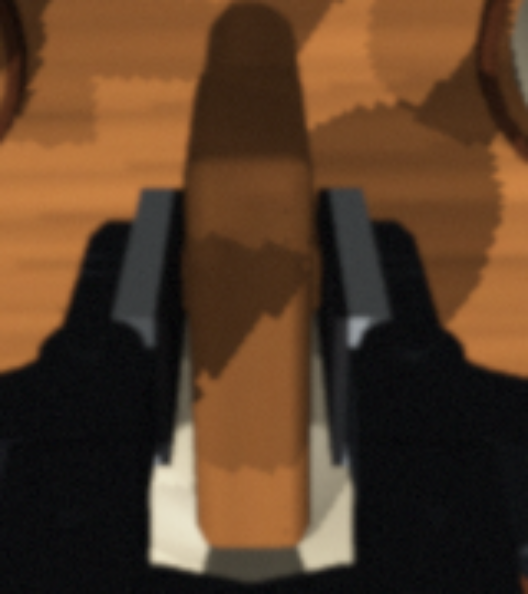

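View pics/c10.png

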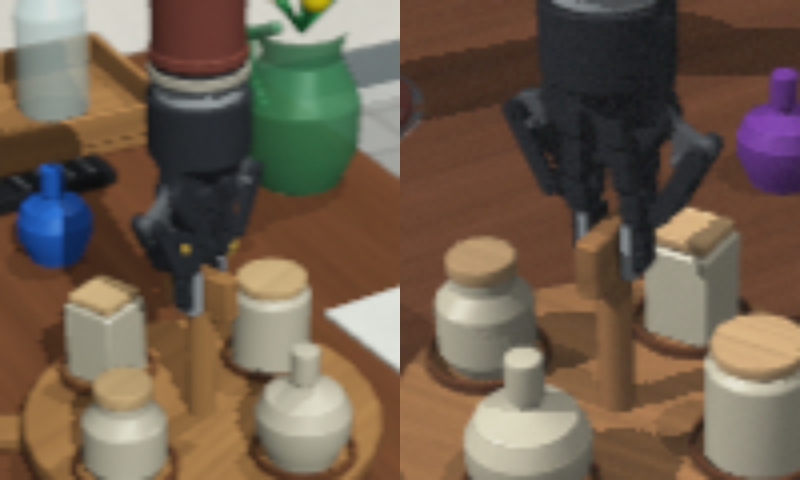

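The gaps beside the block show the tips closed on the 22 mm post below it; the opening, 0.235, matches the 22 mm knob. I'll open, go up 12 mm and regrip on the block.

Run:
```python
from h import *
arm.move_gripper(.5); print(arm.read_ft_force())
arm.line_to((.5485,-.0185,.222),velocity=.05); arm.pause(.1); f=arm.read_ft_force();print(f)
arm.move_gripper(0.,effort=40); arm.pause(.2)
print(arm.read_opening(),arm.read_ft_force(),arm.read_wrist_torque(),pose()[0],arm.read_time())
im=snapshot("wrist");cv2.imwrite("pics/w11c.png",cv2.resize(im[200:380,200:360],None,fx=3.3,fy=3.3))
```

```text
[-0.15902771  0.76233081  0.59261062]
[ 0.16384364 -0.63478326 -0.14566486]
0.1727285354542277 [-1.43482966 -0.07838709  2.6400768 ] [-0.02603392  0.2177271  -0.05366505] [ 0.54829447 -0.01854216  0.22195022] 24.175
```

View pics/w11c.png

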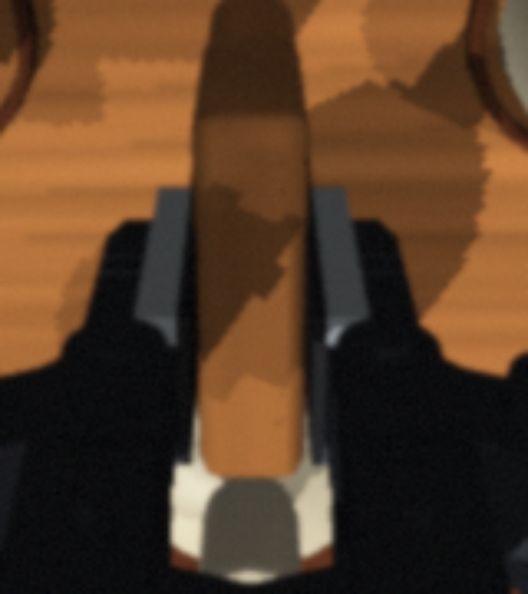

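Opening is now 0.173, which is the 16 mm block. Next I'll turn clockwise about 148° in small steps.

Run:
```python
from h import *
p=(.5485,-.0185,.222)
t=arm.read_time()
for a in (23,20):
    arm.line_to(p,velocity=.1,ori=qdown(np.radians(a))); print(arm.read_time()-t,np.abs(arm.read_dq()).max(),arm.read_ft_force().round(1) if hasattr(arm.read_ft_force(),'round') else arm.read_ft_force(),np.round(arm.read_wrist_torque(),2)); t=arm.read_time()
R=Rn.from_quat(arm.read_eef_rot()).as_matrix();print(np.degrees(np.arctan2(R[1,1],R[0,1])))
```

```text
0.25 0.017389890551853197 [-1.2  0.3  0.7] [ 0.01  0.28 -0.29]
0.25 0.012907824078105474 [0.4 0.5 1.7] [ 0.08  0.32 -0.12]
20.122087513805717
```

Run:
```python
from h import *
p=(.5485,-.0185,.222)
for a in list(np.arange(16,-115,-4)):
    arm.line_to(p,velocity=.1,ori=qdown(np.radians(a)))
    if a%12==0:
        f=np.array(arm.read_ft_force());print(a,f.round(1),np.round(arm.read_wrist_torque(),2),round(arm.read_opening(),3))
        if np.linalg.norm(f)>25: print('stop');break
arm.pause(.3)
P,im=wsnap("pics/w12.png");R=Rn.from_quat(P[1]).as_matrix();print(np.degrees(np.arctan2(R[1,1],R[0,1])),P,arm.read_time())
cv2.imwrite("pics/side12.png",snapshot("side"));cv2.imwrite("pics/scene12.png",snapshot("scene"))
```

```text
12 [-0.7  0.8  0.5] [ 0.15  0.22 -0.5 ] 0.182
0 [-0.2  0.8 -1.1] [ 0.32 -0.15 -0.52] 0.177
-12 [ 2.4  1.6 -3. ] [ 0.34 -0.55 -0.51] 0.181
-24 [ 5.1  1.3 -4.8] [ 0.42 -1.04 -0.54] 0.179
-36 [ 5.4  0.  -6.1] [ 0.32 -1.22 -0.56] 0.176
-48 [ 5.1  0.3 -5.7] [ 0.28 -1.25 -0.52] 0.175
-60 [ 5.9 -0.5 -6. ] [ 0.02 -1.21 -0.52] 0.174
-72 [ 6.1  0.1 -6.3] [-0.   -1.27 -0.55] 0.172
-84 [ 6.7 -1.2 -6.8] [-0.1  -1.29 -0.45] 0.177
-96 [ 7.1 -1.5 -6.8] [-0.19 -1.31 -0.54] 0.171
-108 [ 5.5 -1.6 -6.6] [-0.27 -1.21 -0.06] 0.175
-111.84454540694361 (array([ 0.54939377, -0.01983617,  0.22206224]), array([ 0.6953127 , -0.13471209, -0.69328071, -0.13324698])) 33.325
```

View pics/w12.png

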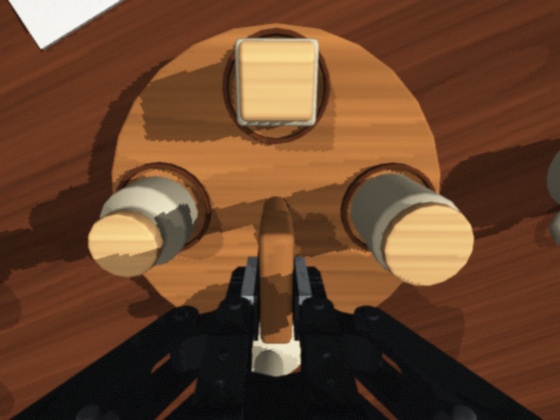

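View pics/side12.png

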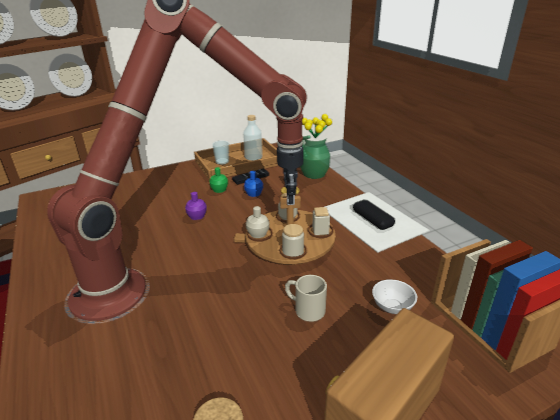

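The pot is near the tongue, and the handle is still aligned with the gripper in the wrist view. Now the last 10°, then I'll verify from the outside views.

Run:
```python
from h import *
p=(.5485,-.0185,.222)
for a in (-114.5,-117,-119.5,-122):
    arm.line_to(p,velocity=.1,ori=qdown(np.radians(a)))
arm.pause(.3)
P,im=wsnap("pics/w13.png");R=Rn.from_quat(P[1]).as_matrix();print(np.degrees(np.arctan2(R[1,1],R[0,1])),P[0],arm.read_time(),arm.read_ft_force(),arm.read_opening())
a=snapshot("side");b=snapshot("scene")
cv2.imwrite("pics/side13.png",a);cv2.imwrite("pics/scene13.png",b)
cv2.imwrite("pics/c13.png",np.hstack([cv2.resize(a[190:280,225:345],None,fx=4,fy=4),np.zeros((360,0,3),np.uint8)]))
cv2.imwrite("pics/d13.png",cv2.resize(b[170:300,205:345],None,fx=4,fy=4))
```

```text
-121.84842186203426 [ 0.54933078 -0.01996442  0.22205618] 34.775 [ 5.63370143 -2.56229307 -6.94334568] 0.17342216418764678
```

View pics/c13.png

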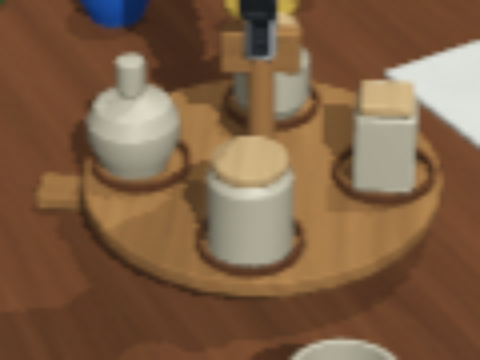

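View pics/d13.png

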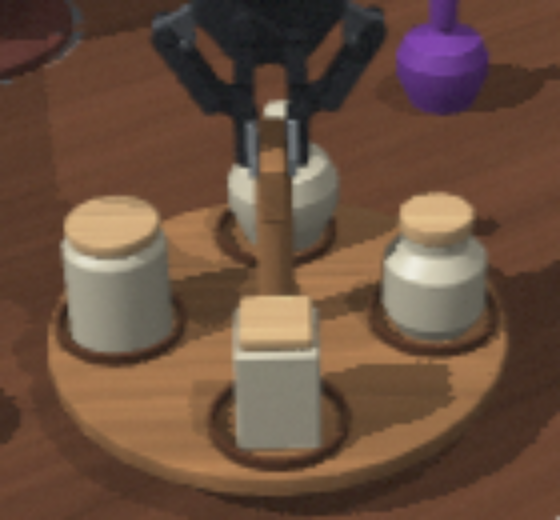

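View pics/w13.png

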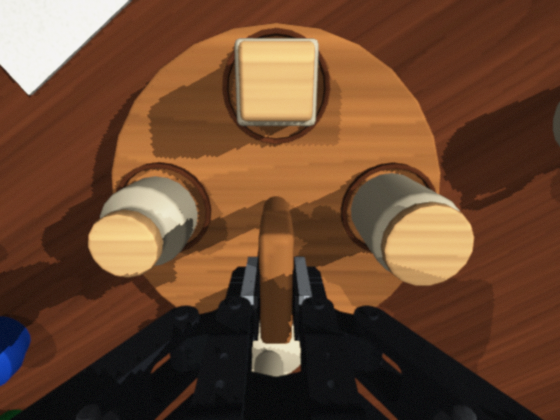

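```bash
python3 - <<'E'
from h import *
B=lambda x,y:(225+x/4-.4,190+y/4-.4); S=lambda x,y:(205+x/4-.4,170+y/4-.4)
def an(d): return np.degrees(np.arctan2(d[1],d[0]))
for n,a,b in[('side',B(139.5,158),B(386,171)),('scene',S(276,232),S(280,423)),]:
    A=onz(n,a,.046);C=onz(n,b,.046);print(n,A.round(4),C.round(4),((A+C)/2).round(4),np.hypot(*(A-C)[:2]),'ang',an(A-C))
n='scene';A=onz(n,S(121,325),.046);C=onz(n,S(434,303),.046);print('scene perp',A,C,an(A-C))
n='side';A=onz(n,B(251,243),.046);C=onz(n,B(270,103),.046);print('side perp',A,C,an(A-C))
# tongue in side
t=onz('side',B(38,191),.014);u=onz('side',B(80,191),.014);print('tongue',t,an(t-[.549,-.0195,0]))
E
python3 - <<'E'
import cv2
a=cv2.imread('pics/side13.png');cv2.imwrite('pics/e13.png',cv2.resize(a[195:250,228:290],None,fx=10,fy=10,interpolation=cv2.INTER_CUBIC))
E
```

```text
side [0.4655 0.0324 0.046 ] [ 0.6281 -0.0712  0.046 ] [ 0.5468 -0.0194  0.046 ] 0.19275816959174483 ang 147.51651182506453
scene [0.4748 0.0243 0.046 ] [ 0.6357 -0.0752  0.046 ] [ 0.5553 -0.0254  0.046 ] 0.189223002152384 ang 148.2603009829633
scene perp [ 0.50583823 -0.10605014  0.046     ] [0.59502555 0.06223397 0.046     ] -117.92272456047533
side perp [ 0.49432254 -0.10549442  0.046     ] [0.59316578 0.05692705 0.046     ] -121.32302947584385
tongue [0.39229622 0.07029623 0.014     ] 150.18592543932067
```

View pics/e13.png

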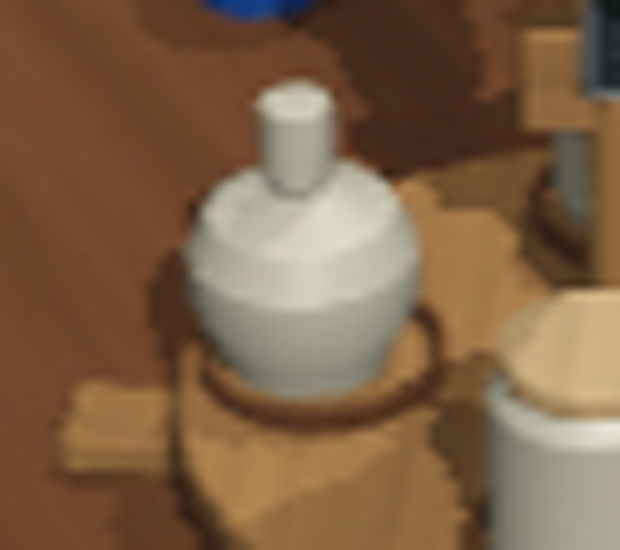

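Run:
```python
from h import *
arm.pause(.5);print(arm.read_opening(),np.abs(arm.read_dq()).max(),arm.read_ft_force(),arm.read_time())
ticket.finish_job()
```

```text
0.18287039707944766 0.0009681834831306757 [ 6.33603262 -1.86206948 -5.93847227] 35.375
the job is handed in; nothing more can be done
```

The sugar pot is in the empty ring, the carousel is turned to the front, and the job is handed in at about 35 s with the gripper still closed on the handle. No verdict was reported.

**What I did:** I took the cream pot by its knob, lowered it into the ring until it touched the floor, and let go. Pictures then showed it upright and centred. I gripped the crossbar block and turned the board about 148° clockwise in small steps. I saw no sign that the mug, bowl, candle or remote moved, but I did not measure them again.

**Last checks:**
- **Alignment:** the ring lies at about 147.5–148.3° measured along the pot's line, or 149–152° across the other two jars. The tongue reads 147–150°, so they agree well inside the 9° allowance.
- **Holding:** the block is between the pads (opening about 0.17–0.18), and the arm was still.
- **Pot:** upright on the ring floor, with no robot contact visible.

**What went wrong or disagreed:**
- My first grip on the handle closed on the post below the block. I saw this from the opening and the gaps beside the block, and regripped 14 mm higher.
- The pot seems to have slid in its ring during the turn. I estimate it is roughly 8 mm off centre; the limit is 11 mm. The ring wall stops it at about 10 mm, so I left it alone.

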